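# Press the decal onto a tile and hold it over its frame

## Robot

A 6-joint arm with a two-finger parallel gripper is mounted at the origin on the work surface. World frame = base frame: x ahead of the robot, y to its left, z up, the work surface at z = 0. Lengths are in m, angles in degrees, forces in N, time in s.
With the tool pointing down it reaches from about 0.425 to 0.95 m from the base axis. Payload 3.5 kg.
Tool frame: the origin (TCP) lies on the centre line of the jaws, within the pads' length; the fingertips stand 14 mm ahead of it and the grasp point (between the pads) lies 5 mm behind it (arm.finger_overhang is the distance from the TCP to the fingertips, in m); z points along the fingers, y is the line along which they close (so a half turn about z gives the same grasp; the last joint's range is limited). The gripper opens to 85 mm and grips with 20 to 120 N. Pads are 22 mm wide; open, the fingers measure 114 mm over their backs; the gripper's body (76 mm by 85 mm) begins 54 mm behind the grasp point. The pads swing forward as they close: fully open they stand 13 mm farther back than shut.
Start: joints at [-83.079, 16.404, 90.338, -0, 73.258, -8.594], TCP at [0.181, -0.65, 0.245] pointing down, gripper open.
Joint ranges: [-158.93, 158.93], [-51.34, 127.21], [12.03, 142.37], [-87.48, 267.48], [13.55, 161.25], [-162.69, 162.69]. Speed limits (degrees/s): [159.86, 159.86, 180, 180, 180, 180].

## Interface

Orientations are given as [roll, pitch, yaw] about the fixed x, y, z axes, in that order (R = Rz(yaw) Ry(pitch) Rx(roll)).
In Python, from plant import arm gives the robot as it stands.
- The arm moves only by the tool carry_out, never from a script. Its argument "commands" is one flat list of numbers, 7 for each row, row after row: the shift along the tool's x, y, z in m, then the turn, a rotation vector about the tool's x, y, z in rad, then the opening, from -1 (shut) to 1 (fully open). A call has 1 to 5 rows; each row shifts and turns the commanded pose from where the row before left it, along the tool's axes as they then stand; what a row does not reach is not made up. A row lasts 1/10 s, in which the tool goes at most 50 mm and 8.59 degrees, less where a joint would pass 70% of its speed; a pose out of reach is approached as far as the arm can. A call is refused whole if a number of a shift passes 0.05 or a number of a turn 0.15, either way. A call with a gripper value outside its range is refused whole. The fingers move at their own pace and stop on an object; the grip force is fixed at half the most. Time passes only in rows, so rows that do not move let the fingers close. It gives the time, the measured TCP pose, the force, the opening and the grip force at its end, in the units of the state.
- arm.read_state(): the state, without advancing time (a new reading comes with each control period).
- arm.snapshot(name): name is "scene" or "top" or "wrist"; returns a dict with "color" (400x640x3 uint8, red, green, blue), "depth" (400x640 float32, m along the optical axis (not along the pixel's ray), 0 where there is no reading), "K" (3x3 intrinsics, pixels), "k1" (the pictures are not rectified: a ray, as slopes to the right and down, at radius r is drawn at 1 + k1 r^2 times it, then the intrinsics apply), "T" (4x4, takes a point from camera to world coordinates). Camera axes: x right, y down, z forward; pixel columns grow to the right and rows downward; lengths in m; the calibration is good to about 2 mm. A picture is of the moment at which its call begins.
- arm.finish_job(): hands the job in; it is judged then, once.
Trained networks look in the newest picture that a camera, given by its name, has taken for a name from the list of things; names that differ only in an ending like _2 or _b are one class to them, and where a whole thing is asked for, a point or a joint stands for the part that bears it (a point fixed in the world has none). Each returns a list of dicts, best first, with "conf" (0 to 1); they miss things now and then, are a little off and sometimes report something else, mostly with a low value. They report only what shows in the picture. A call takes as long as a camera call. They do not tell look-alikes from the thing itself.
- arm.look_for(camera, name): "box" ([centre column, centre row, width, height] in pixels, round what is visible of it).
The state is a dict: "clock": time; "joints": joint angles; "dq": joint speeds; "tau": joint torques, N m; "tcp_pos": TCP position; "tcp_rot": TCP orientation; "contact_force": force on the tool from outside, world axes, zero at the start; "moment": the same for the moment, N m; "finger_gap": opening from 0.0 (shut) to 1.0 (fully open); "gripper_force": force on a finger pad.
Only numpy, scipy, OpenCV 4.12 (cv2) and the standard library are available. Lean on these libraries where they do the work, as an engineer would, in place of code of your own. Each camera call takes 0.05 s, during which the arm holds its last target. There are 200 camera calls.

## Task

Press the pumpkin decal onto the tile in the green hand press: push the red lever handle down to its stop, then let it come all the way back up. Then take the tile out, carry it over the rolling pin and hold it level about a centimetre above the rim of the blue frame, centred and lined up lengthwise with the recess (either way round), never touching that frame, so that I can check the fit: finish there still holding the tile. Leave the rolling pin, the pumpkin and the glaze jar where they are.

Things in the scene. Friction and masses are not known exactly. Their poses are not given: they have to be found in the camera images.
- press: Green hand-lever press, fixed to the table; base plate 200 x 120 x 15 mm. Origin: on its underside, below the ram. x points from the tile side (front, nearer the robot) back to the column, y to the lever's side, z up. The head over the anvil starts at x = -22 mm (y +-28 mm, z 135 to 210 mm; ram top at 230): the gripper's body must stay in front of it.
- press_anvil (a point): Point on the anvil's top under the pad, 45 mm above the table and the press's origin; same axes. The steel anvil is 36 mm wide (along y), reaches from x = -75 to +12 mm and carries the tile.
- lever (a joint): Angle of the press's lever: 0 = up at rest, 1.0 rad = down on its stop. A spring returns it to 0 within about a second; the handle needs 3 to 12 N down, most at the stop. Hinge: parallel to the press's x axis through y = 42, z = 170 mm of the press's frame; the arm is 150 mm long, points to +y, 0.6 rad above level at 0 and 0.4 rad below level at 1.0.
- lever_grip (a point): Middle of the red handle bar at the lever's end: round, 22 mm thick, 90 mm long, level, parallel to the press's x axis, middle at x = -1 mm of the press's frame; 255 mm above the table at rest, 112 mm at the stop. Push it from above with closed fingers, following its arc in the plane square to the bar. This point's frame turns with the lever.
- pad: Round black rubber pad under the press's ram, 20 mm across, over the press's origin; its underside is 75 mm above the table at rest (20 mm over the tile) and comes down with the lever, pressing the tile's end with a sprung 2 to 6 N. Its origin is 10 mm above its underside.
- tile: White fired ceramic tile 130 x 50 x 10 mm (x, y, z), about 0.14 kg, with an orange pumpkin picture. Origin: centre of the underside. It lies flat on the anvil, its long (x) axis roughly along the press's x axis, its +x end under the pad, its -x end sticking out to the robot's side, so draw it out that way. It overhangs the anvil by 7 mm along both long sides.
- tile_grip (a point): Where to grip the tile from above: 37 mm from its centre towards its free (-x) end, at half its thickness. Grip across the 50 mm width; nearer to the centre the gripper would hit the press's head. The axes are those of the tile.
- blue_frame: Target: flat frame with a blue rim and a cork floor, fixed to the table, 166 x 86 mm outside, 18 mm high; rim 12 mm wide; recess 142 x 62 mm and 10 mm deep. Origin: centre of its underside; x along its length.
- blue_frame_mouth (a point): Centre of the blue frame's recess at the height of the rim's top, 18 mm above the table; x along the frame's length, z up.
- wood_frame: The same frame with a dark wooden rim instead of blue: not the target. It may change places with the blue one. Origin: centre of the underside, x along its length.
- cradle: Plywood cradle 240 x 70 mm, fixed to the table between the press and the frames, its length (x) roughly along the world's x; origin: centre of its underside. It carries the rolling pin.
- rolling_pin: Loose wooden rolling pin, 50 mm thick, 360 mm long with its handles, lying along its x axis in the cradle; origin on the line where it rests, 50 mm above the table; its top is 100 mm above the table. Must stay.
- pumpkin: Loose glazed orange pumpkin ornament, 80 mm across and 105 mm tall, stands beyond the press; origin: centre of its underside. Must stay.
- glaze_jar: Loose blue jar with white cap, 54 mm across and 75 mm tall, stands to the right of the frames; origin: centre of its underside. Must stay.
There are look-alikes about, which are no part of the job. Several things have the shape of the tile; the one meant has the colours described above.

How it is judged (in metres and radians):
On the way, in this order (a step that is already met when the one before it is completed fails the run):
1. the lever is pushed down to its stop, pressing the pad on the tile (value of joint lever above 0.94 rad and contact force between pad and tile above 1 N), for 0.1 s.
2. the lever has come back up (value of joint lever below 0.1 rad), for 0.1 s.
3. the tile is carried over the rolling pin (y of tile in the frame of cradle between -0.04 and 0.04 m and height (world z) of tile above 0.1 m), for 0.02 s.
At the end, for the whole second after the job is handed in: The tile is held in the fingers, still, level within 0.12 rad, its underside 3 to 22 mm above the blue frame's rim, its centre within 10 mm of the recess's centre, its length within 0.12 rad of the frame's (either way round), not touching the frame; the lever is back up (under 0.12 rad) (z of tile in the frame of blue_frame_mouth between 0.003 and 0.022 m and horizontal distance between tile and blue_frame_mouth below 0.01 m and angle between the x axis of tile and the x axis of blue_frame_mouth, either way round below 0.12 rad and angle between tile's own z axis and vertical below 0.12 rad and contact force between tile and blue_frame below 0.1 N and contact force between tile and the fingers above 2 N and linear speed of tile below 0.02 m/s and value of joint lever below 0.12 rad); the arm keeps its last pose, push and grip.
It fails at once if the rolling pin is moved by more than 2 cm (distance of rolling_pin from where it was at the start of the episode above 0.02 m).
It fails at once if the pumpkin is moved by more than 2 cm (distance of pumpkin from where it was at the start of the episode above 0.02 m).
It fails at once if the glaze jar is moved by more than 2 cm (distance of glaze_jar from where it was at the start of the episode above 0.02 m).
It fails at once if the tile touches the blue frame (contact force between tile and blue_frame above 0.3 N).
It also fails if it takes over 56 s, if anything falls off the work surface, if the arm or the gripper's body presses on something with over 40 N, if the wrist force passes 120 N, or if a joint passes its speed limit or range.

## Working session

There is one attempt and no reset: what is moved stays moved. The work goes in short steps, Python scripts to look and compute and a tool call to move; the robot and the scene stay as the last step left them, time stands still between calls to the robot, and variables do not carry over. Pictures are saved under pics/ and viewed, at most 10 in all, crops included, and the job is handed in when it is done.

Besides the shell and the picture viewer there is one more tool, called as a command line: name --argument value ..., lists and objects as JSON in quotes. carry_out: Moves the arm, as the interface text tells. Its arguments: {"type":"object","properties":{"commands":{"type":"array"}},"required":["commands"]}

```bash
mkdir -p pics; ls; cat > h.py <<'E'
import numpy as np, cv2
from plant import arm
def px2w(s,u,v,d=None,z=None):
    K=s["K"];k=s["k1"];x=(u-K[0,2])/K[0,0];y=(v-K[1,2])/K[1,1]
    a,b=x,y
    for _ in range(20):
        f=1+k*(a*a+b*b);a,b=x/f,y/f
    r=np.array([a,b,1.]);T=s["T"]
    if z is not None:
        w=T[:3,:3]@r;d=(z-T[2,3])/w[2]
    elif d is None: d=s["depth"][int(round(v)),int(round(u))]
    return T[:3,:3]@(r*d)+T[:3,3]
def cloud(s):
    K=s["K"];k=s["k1"];h,w=s["depth"].shape
    u,v=np.meshgrid(np.arange(w),np.arange(h));x=(u-K[0,2])/K[0,0];y=(v-K[1,2])/K[1,1];a,b=x,y
    for _ in range(20):
        f=1+k*(a*a+b*b);a,b=x/f,y/f
    P=np.stack([a,b,np.ones_like(a)],-1)*s["depth"][...,None]
    return P@s["T"][:3,:3].T+s["T"][:3,3]
E
python3 - <<'E'
from h import *
import pickle
print(arm.read_state())
for c in ["scene","top"]:
    s=arm.snapshot(c);pickle.dump(s,open(c+".pkl","wb"));cv2.imwrite(f"pics/{c}.png",s["color"][...,::-1]);print(c,s["T"].round(3).tolist(),s["K"].tolist(),s["k1"])
    for n in ["press","tile","blue_frame","wood_frame","cradle","rolling_pin","pumpkin","glaze_jar","lever","pad"]:
        print(n,[(round(o["conf"],2),[round(float(q)) for q in o["box"]]) for o in arm.look_for(c,n)])
E
```

```text
pics
{'clock': 0.0, 'joints': array([-8.30782197e+01,  1.64548498e+01,  9.04229147e+01, -8.28434605e-04,
        7.32597037e+01, -8.59463926e+00]), 'dq': array([-0.05127479,  0.05584374, -0.04578689, -0.0265555 ,  0.05469331,
       -0.02977136]), 'tau': array([ 1.24646420e-03, -4.05983591e+01, -2.92623800e+01,  1.79643615e-05,
        5.88315219e-03,  7.34153645e-06]), 'tcp_pos': array([ 0.18051771, -0.64975976,  0.24392974]), 'tcp_rot': array([-1.79863957e+02, -1.97597598e-02,  1.55166357e+01]), 'contact_force': array([-0.20995178, -0.59289111,  0.72156035]), 'moment': array([-0.04185752,  0.03559523,  0.03575495]), 'gripper_force': 0.0, 'finger_gap': 0.9992090135217837}
scene [[0.48, 0.697, -0.532, 1.447], [0.877, -0.381, 0.293, -0.356], [0.002, -0.607, -0.794, 1.408], [0.0, 0.0, 0.0, 1.0]] [[446.10549971850145, 0.0, 325.04072567738217], [0.0, 446.10549971850145, 203.96987499865935], [0.0, 0.0, 1.0]] 0.017537098440675934
press [(0.92, [341, 191, 75, 94])]
tile [(0.94, [392, 219, 31, 20]), (0.73, [345, 172, 32, 15]), (0.67, [416, 153, 15, 21]), (0.57, [320, 195, 17, 30]), (0.26, [2
[... 411 characters left out ...]
89], [0.002, -0.119, -0.993, 1.695], [0.0, 0.0, 0.0, 1.0]] [[388.3025599401581, 0.0, 320.81381720704485], [0.0, 388.3025599401581, 200.83323250986632], [0.0, 0.0, 1.0]] -0.06222513733020097
press [(0.92, [287, 218, 65, 44])]
tile [(0.81, [273, 253, 37, 26]), (0.72, [260, 189, 25, 30])]
blue_frame [(0.6, [393, 244, 43, 27]), (0.58, [303, 235, 10, 29]), (0.19, [287, 216, 67, 48])]
wood_frame [(0.83, [397, 202, 42, 25])]
cradle [(0.85, [347, 226, 14, 51]), (0.26, [285, 218, 66, 46])]
rolling_pin [(0.75, [349, 226, 10, 88])]
pumpkin [(0.68, [333, 173, 17, 12]), (0.68, [347, 227, 14, 85])]
glaze_jar [(0.61, [448, 246, 13, 15])]
lever [(0.76, [275, 217, 37, 23]), (0.23, [392, 243, 37, 24])]
pad []
```

```bash
python3 - <<'E'
import cv2
a=cv2.imread("pics/scene.png")[120:300,140:450];cv2.imwrite("pics/sc.png",cv2.resize(a,(775,450),interpolation=cv2.INTER_CUBIC))
b=cv2.imread("pics/top.png")[150:290,230:480];cv2.imwrite("pics/tc.png",cv2.resize(b,(800,448),interpolation=cv2.INTER_CUBIC))
E
```

```text
(no output)
```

View pics/sc.png

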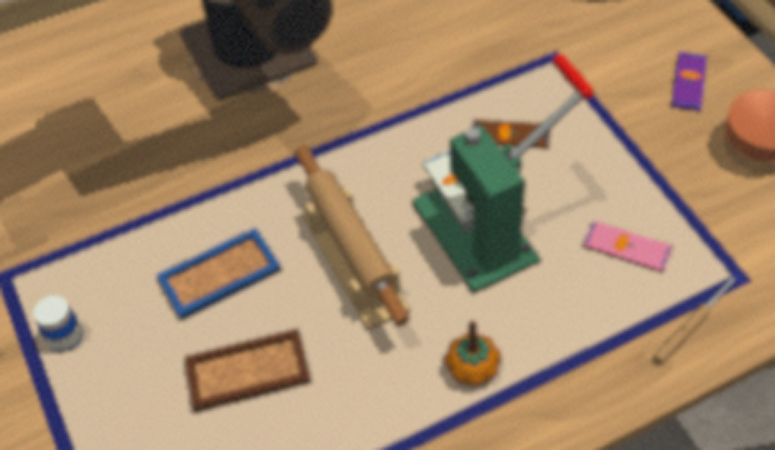

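View pics/tc.png

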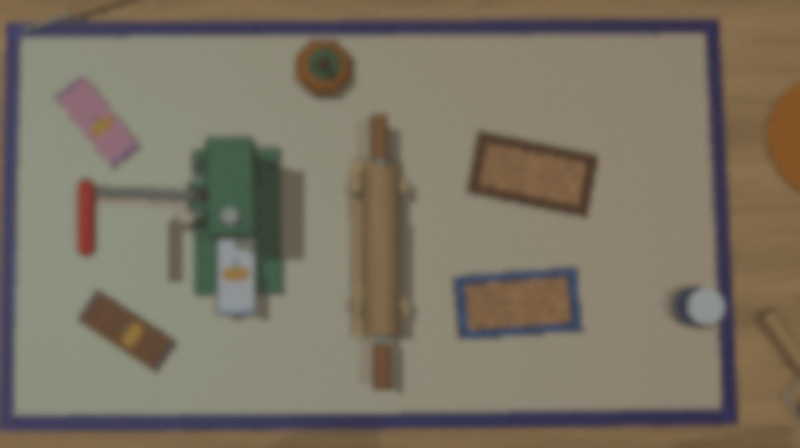

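The scene crop shows the white tile with its pumpkin in the press at full-image top px (303,236). Three tile-shaped look-alikes could be taken for it: pink at top (261,187), brown at top (270,253) and purple at scene (415,152). I choose the white one, on the anvil. The blue frame is at top px (392,244); the wooden one at (396,204) is not the target.

```bash
cat > seg.py <<'E'
from h import *
import pickle
def rect(pts):
    r=cv2.minAreaRect(pts[:,:2].astype(np.float32)*1000); b=cv2.boxPoints(r); e0=b[1]-b[0]; e1=b[2]-b[1]
    L=e0 if np.hypot(*e0)>np.hypot(*e1) else e1
    return np.round(r[0],1),np.round(r[1],1),round(float(np.degrees(np.arctan2(L[1],L[0])))%180,1)
def seg(s,h,box,zr):
    hsv=cv2.cvtColor(s["color"],cv2.COLOR_RGB2HSV); P=cloud(s)
    m=cv2.inRange(hsv,np.array(h[0]),np.array(h[1]))>0
    bm=np.zeros_like(m);x0,y0,x1,y1=box;bm[y0:y1,x0:x1]=1
    m&=bm&(P[...,2]>zr[0])&(P[...,2]<zr[1])&(s["depth"]>0)
    return m,P[m]
E
python3 - <<'E'
from seg import *
s=pickle.load(open("top.pkl","rb"))
for n,h,b,z in [("tile",[(0,0,120),(179,60,255)],(290,222,315,252),(.04,.08)),
 ("blue",[(95,90,30),(130,255,255)],(365,228,418,260),(-.02,.05)),
 ("green",[(40,60,30),(90,255,255)],(285,190,325,245),(-.01,.05)),
 ("head",[(40,60,30),(90,255,255)],(285,190,325,245),(.18,.25)),
 ("red",[(0,150,80),(8,255,255)],(250,200,262,235),(.15,.3)),
 ("red",[(172,150,80),(179,255,255)],(250,200,262,235),(.15,.3)),
 ]:
    m,p=seg(s,h,b,z)
    if len(p)>4: print(n,len(p),rect(p),"medz",np.median(p,0).round(3))
P=cloud(s)
for u,v in [(303,236),(257,217),(276,211),(302,217),(302,200),(349,225),(349,180),(331,171),(449,245),(302,245),(392,244)]: print(u,v,P[v,u].round(3))
print("scene")
s=pickle.load(open("scene.pkl","rb"));P=cloud(s)
for n,h,b,z in [("tile",[(0,0,120),(179,60,255)],(300,175,335,215),(.04,.08)),
 ("blue",[(95,90,30),(130,255,255)],(198,205,255,250),(-.02,.05)),
 ("green",[(40,60,30),(90,255,255)],(300,165,360,240),(-.01,.05)),
 ("head",[(40,60,30),(90,255,255)],(300,165,360,240),(.19,.25)),
 ("red",[(0,150,80),(8,255,255)],(355,135,380,162),(.15,.3)),
 ]:
    m,p=seg(s,h,b,z)
    if len(p)>4: print(n,len(p),rect(p),"medz",np.median(p,0).round(3))
E
```

```text
tile 215 (array([473.7, 158. ]), array([93.1, 46.4]), 0.0) medz [0.465 0.16  0.055]
green 137 (array([548.6, 157.5]), array([183.2, 104. ]), 0.1) medz [0.491 0.196 0.015]
head 350 (array([575.5, 165.5]), array([110.9,  63.5]), 0.1) medz [0.583 0.161 0.209]
red 45 (array([536.7, 321.4]), array([71.1,  8. ]), 1.1) medz [0.542 0.321 0.264]
303 236 [0.473 0.16  0.056]
257 217 [0.538 0.32  0.267]
276 211 [0.565 0.257 0.209]
302 217 [0.54  0.156 0.228]
302 200 [0.607 0.157 0.208]
349 225 [ 0.516 -0.032  0.094]
349 180 [ 0.72  -0.041  0.005]
331 171 [0.75  0.039 0.057]
449 245 [ 0.431 -0.45   0.079]
302 245 [0.436 0.164 0.055]
392 244 [ 0.438 -0.224  0.004]
scene
tile 168 (array([482.7, 148.9]), array([ 42.5, 131.9]), 172.1) medz [0.467 0.145 0.055]
blue 282 (array([ 379.2, -226.9]), array([220.3, 160.6]), 3.9) medz [ 0.45  -0.233  0.015]
green 592 (array([552.7, 153.7]), array([198.9, 113.9]), 2.7) medz [0.589 0.126 0.016]
head 437 (array([582.5, 157.4]), array([ 57.2, 117.4]), 179.9) medz [0.592 0.152 0.21 ]
red 99 (array([539.3, 321.7]), array([82.3, 18.9]), 2.0) medz [0.544 0.32  0.264]
```

carry_out --commands '[0, 0, -0.045, 0, 0, 0.135, -1, 0, 0, -0.045, 0, 0, 0.135, -1, 0.022, -0.035, -0.004, 0, 0, 0, -1, 0.022, -0.035, -0.004, 0, 0, 0, -1, 0.022, -0.035, -0.004, 0, 0, 0, -1]'

```text
clock: 1.6
tcp_pos: [0.2469, -0.5444, 0.348]
tcp_rot: [179.9, -0.0, -0.0]
contact_force: [-0.0, -0.3, 0.1]
finger_gap: 0.149
gripper_force: 0.0
```

carry_out --commands '[0.022, -0.035, -0.004, 0, 0, 0, -1, 0.022, -0.035, -0.004, 0, 0, 0, -1, 0.022, -0.035, -0.004, 0, 0, 0, -1, 0.022, -0.035, -0.004, 0, 0, 0, -1, 0.022, -0.035, -0.004, 0, 0, 0, -1]'

```text
clock: 2.1
tcp_pos: [0.3569, -0.3687, 0.3677]
tcp_rot: [180.0, -0.0, 0.0]
contact_force: [0.0, -0.6, 0.1]
finger_gap: 0.002
gripper_force: 0.0
```

carry_out --commands '[0.022, -0.035, -0.004, 0, 0, 0, -1, 0.022, -0.035, -0.004, 0, 0, 0, -1, 0.022, -0.035, -0.004, 0, 0, 0, -1, 0, 0, 0, 0, 0, 0, -1, 0, 0, 0, 0, 0, 0, -1]'

```text
clock: 2.6
tcp_pos: [0.4226, -0.2646, 0.3797]
tcp_rot: [179.9, -0.0, 0.2]
contact_force: [0.5, -0.3, -0.1]
finger_gap: -0.0
gripper_force: 0.0
```

```bash
python3 - <<'E'
from seg import *
s=arm.snapshot("wrist");pickle.dump(s,open("w1.pkl","wb"));cv2.imwrite("pics/w1.png",s["color"][...,::-1]);print(s["T"].round(3).tolist(),s["K"][0,0],s["k1"])
print([(round(o["conf"],2),[round(float(q)) for q in o["box"]]) for o in arm.look_for("wrist","blue_frame")])
st=arm.read_state();print(st["tcp_pos"],st["tcp_rot"],st["clock"],st["joints"])
E
```

```text
[[0.004, -0.959, -0.282, 0.494], [-1.0, -0.003, -0.002, -0.264], [0.001, 0.282, -0.959, 0.508], [0.0, 0.0, 0.0, 1.0]] 296.01104743424554 -0.013977661972198224
[(0.68, [286, 153, 103, 61])]
[ 0.4218725  -0.2658158   0.37911239] [1.79990012e+02 2.83789867e-02 2.52280202e-03] 2.7 [-4.38761064e+01 -1.05586943e+01  1.04649346e+02 -2.69379556e-02
  8.59228814e+01  4.61232868e+01]
```

View pics/w1.png

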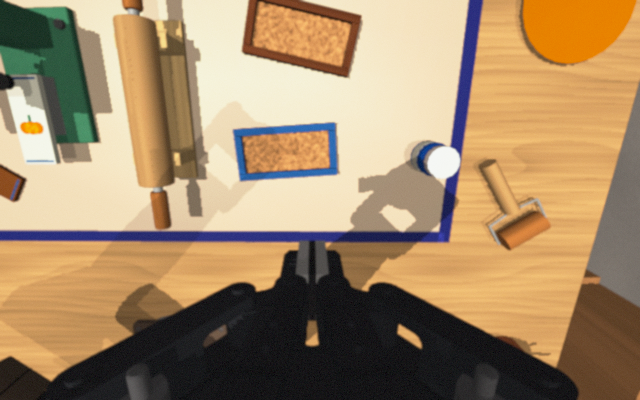

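The wrist view shows the blue frame at px (286,153), the wooden one at (302,35), the jar at (440,160), and the tile in the press at (33,122). The wrist camera sits 72 mm on the tool's +x side, so I'll grip the tile at yaw 180 to keep it clear of the press head.

```bash
python3 - <<'E'
from seg import *
s=pickle.load(open("w1.pkl","rb"))
m,p=seg(s,[(95,100,30),(125,255,255)],(225,115,350,190),(.005,.03))
print("blue",len(p),rect(p),np.median(p,0))
# outline by rays at z=.018
c=max(cv2.findContours(m.astype(np.uint8),cv2.RETR_EXTERNAL,cv2.CHAIN_APPROX_NONE)[0],key=cv2.contourArea)[:,0]
print(rect(np.array([px2w(s,u,v,z=.018) for u,v in c])))
c=[c for c in cv2.findContours(m.astype(np.uint8),cv2.RETR_CCOMP,cv2.CHAIN_APPROX_NONE)[0] if cv2.contourArea(c)>300]
for q in c: print(cv2.contourArea(q),rect(np.array([px2w(s,u,v,z=.018) for u,v in q[:,0]])))
P=cloud(s)
m,p=seg(s,[(0,0,150),(179,50,255)],(5,70,62,168),(.04,.07));print("tile",len(p),rect(p),np.median(p,0))
m,p=seg(s,[(5,40,60),(25,255,255)],(110,10,180,190),(.08,.12));print("pin",len(p),rect(p),p[:,2].max())
m,p=seg(s,[(0,0,0),(179,255,255)],(430,145,450,175),(.05,.1));print("jar",rect(p),p[:,2].max())
E
```

```text
blue 1703 (array([ 436.3, -221.9]), array([ 83.1, 163.3]), 94.1) [ 0.44131732 -0.22145423  0.01760107]
(array([ 436.3, -222.1]), array([ 83., 163.]), 94.0)
4888.5 (array([ 436.3, -222.1]), array([ 83., 163.]), 94.0)
3450.0 (array([ 436.4, -221.8]), array([ 66.4, 146.8]), 94.0)
tile 2195 (array([486.5, 156.8]), array([ 52.6, 127.4]), 179.6) [0.48754176 0.15542864 0.05464104]
pin 6211 (array([505.5, -34.1]), array([ 48.5, 227.7]), 180.0) 0.1016083142225826
jar (array([ 431.1, -452.5]), array([42.3, 29. ]), 5.6) 0.07734595646230275
```

carry_out --commands '[0.009, -0.045, 0, 0, 0, 0, -1, 0.009, -0.045, 0, 0, 0, 0, -1, 0.009, -0.045, 0, 0, 0, 0, -1, 0.009, -0.045, 0, 0, 0, 0, -1, 0.009, -0.045, 0, 0, 0, 0, -1]'

```text
clock: 3.2
tcp_pos: [0.467, -0.04, 0.3792]
tcp_rot: [180.0, -0.0, -0.1]
contact_force: [0.7, -0.2, 0.2]
finger_gap: 0.002
gripper_force: 0.0
```

carry_out --commands '[0.009, -0.045, 0, 0, 0, 0, -1, 0.009, -0.045, 0, 0, 0, 0, -1, 0.009, -0.045, 0, 0, 0, 0, -1, 0.009, -0.045, 0, 0, 0, 0, -1, 0.009, -0.045, 0, 0, 0, 0, -1]'

```text
clock: 3.7
tcp_pos: [0.5126, 0.1852, 0.379]
tcp_rot: [180.0, 0.0, -0.1]
contact_force: [2.0, -0.2, 0.7]
finger_gap: 0.003
gripper_force: 0.0
```

carry_out --commands '[0.009, -0.045, 0, 0, 0, 0, -1, 0.009, -0.045, 0, 0, 0, 0, -1, 0.009, -0.045, 0, 0, 0, 0, -1, 0, 0, 0, 0, 0, 0, -1, 0, 0, 0, 0, 0, 0, -1]'

```text
clock: 4.2
tcp_pos: [0.5395, 0.3192, 0.3781]
tcp_rot: [179.9, 0.1, 0.0]
contact_force: [0.5, -1.1, -0.6]
finger_gap: -0.002
gripper_force: 0.0
```

```bash
python3 - <<'E'
from seg import *
s=arm.snapshot("wrist");pickle.dump(s,open("w2.pkl","wb"));cv2.imwrite("pics/w2.png",s["color"][...,::-1])
print([(round(o["conf"],2),[round(float(q)) for q in o["box"]]) for o in arm.look_for("wrist","lever")])
st=arm.read_state();print(st["tcp_pos"],st["tcp_rot"],st["clock"])
for h in ([(0,140,60),(8,255,255)],[(172,140,60),(179,255,255)]):
    m,p=seg(s,h,(0,0,640,400),(.2,.3));print(len(p), rect(p) if len(p)>5 else 0, p[:,2].max() if len(p) else 0)
m,p=seg(s,[(0,0,150),(179,50,255)],(0,0,640,400),(.05,.06));print("tile",len(p), rect(p) if len(p)>5 else 0)
E
```

```text
[(0.6, [363, 196, 135, 92])]
[0.53942041 0.31817946 0.37907031] [ 1.79956444e+02  2.47098440e-02 -8.19388903e-02] 4.3
2038 (array([541.5, 323.4]), array([80.3, 21.7]), 1.4) 0.267183878335995
25 (array([527.1, 323.6]), array([38.8, 19.3]), 0.4) 0.26550247639133673
tile 1213 (array([481.6, 157.3]), array([ 50.1, 117.9]), 180.0)
```

View pics/w2.png

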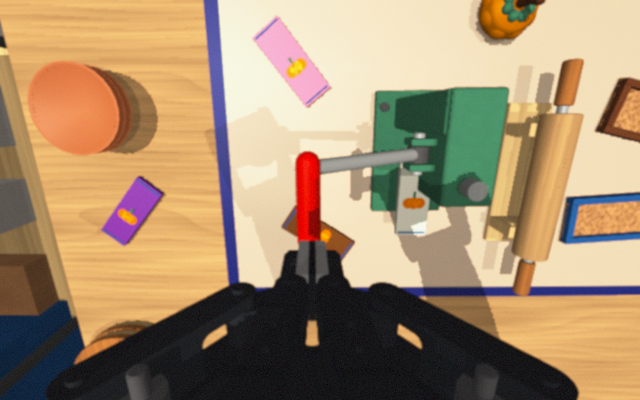

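The wrist view shows the red handle at px (308,195), just ahead of the fingertips; the rolling pin and pumpkin are clear. I'll lower onto it and follow its arc.

carry_out --commands '[0, -0.003, 0.045, 0, 0, 0, -1, 0, -0.002, 0.045, 0, 0, 0, -1, 0, 0, 0.004, 0, 0, 0, -1, 0, 0, 0, 0, 0, 0, -1]'

```text
clock: 4.7
tcp_pos: [0.5388, 0.3233, 0.2851]
tcp_rot: [179.9, 0.1, -0.1]
contact_force: [0.3, -0.1, 0.5]
finger_gap: 0.003
gripper_force: 0.0
```

carry_out --commands '[0, -0.005, 0.011, 0, 0, 0, -1, 0, -0.005, 0.011, 0, 0, 0, -1, 0, -0.005, 0.011, 0, 0, 0, -1, 0, -0.0045, 0.0135, 0, 0, 0, -1, 0, -0.0045, 0.0135, 0, 0, 0, -1]'

```text
clock: 5.2
tcp_pos: [0.5408, 0.3539, 0.231]
tcp_rot: [-179.3, -0.5, 0.0]
contact_force: [0.2, 9.2, 7.1]
finger_gap: -0.001
gripper_force: 4.9
```

```bash
python3 - <<'E'
from seg import *
s=arm.snapshot("wrist");cv2.imwrite("pics/w3.png",s["color"][...,::-1])
st=arm.read_state();print(st["tcp_pos"],st["tcp_rot"],st["contact_force"])
m,p=seg(s,[(0,140,60),(8,255,255)],(0,0,640,400),(.1,.3));print(len(p), rect(p), np.median(p,0),np.percentile(p[:,2],[2,98]))
top=p[p[:,2]>np.percentile(p[:,2],80)];print(np.median(top,0))
E
```

```text
[0.54015776 0.35419795 0.22799234] [-1.79302819e+02 -4.35587686e-01  5.50899397e-02] [ 1.39933044 12.42181425  5.08242317]
2700 (array([552.8, 343.9]), array([58.5, 22. ]), 0.1) [0.56335249 0.34419466 0.21588227] [0.21000914 0.21853092]
[0.55973741 0.34445826 0.21785543]
```

View pics/w3.png

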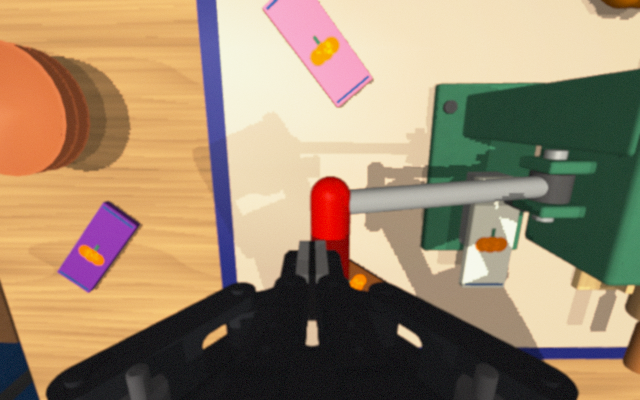

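The tip (y 0.354) has drifted 10 mm to the outside of the bar (y 0.344), whose red end shows at px (330,200). I'll lift off and push again, biased inward.

carry_out --commands '[0, 0, -0.03, 0, 0, 0, -1, 0, 0.008, -0.03, 0, 0, 0, -1, 0, 0.02, 0, 0, 0, 0, -1, 0, 0, 0, 0, 0, 0, -1, 0, 0, 0, 0, 0, 0, -1]'

```text
clock: 5.75
tcp_pos: [0.5387, 0.3205, 0.2848]
tcp_rot: [-180.0, 0.0, -0.0]
contact_force: [-1.0, 0.8, -0.8]
finger_gap: 0.0
gripper_force: 0.0
```

carry_out --commands '[0, -0.003, 0.009, 0, 0, 0, -1, 0, -0.005, 0.011, 0, 0, 0, -1, 0, -0.005, 0.011, 0, 0, 0, -1, 0, 0, 0, 0, 0, 0, -1]'

```text
clock: 6.15
tcp_pos: [0.5384, 0.3362, 0.253]
tcp_rot: [-179.8, 0.0, 0.1]
contact_force: [-0.2, 2.6, 4.3]
finger_gap: -0.001
gripper_force: 2.4
```

carry_out --commands '[0, -0.003, 0.014, 0, 0, 0, -1, 0, -0.003, 0.014, 0, 0, 0, -1, 0, 0, 0, 0, 0, 0, -1]'

```text
clock: 6.45
tcp_pos: [0.5384, 0.3411, 0.2248]
tcp_rot: [-179.9, 0.0, 0.1]
contact_force: [-0.4, 2.4, 4.7]
finger_gap: -0.0
gripper_force: 2.5
```

carry_out --commands '[0, -0.003, 0.015, 0, 0, 0, -1, 0, -0.002, 0.015, 0, 0, 0, -1, 0, 0, 0.015, 0, 0, 0, -1, 0, 0, 0.015, 0, 0, 0, -1]'

```text
clock: 6.85
tcp_pos: [0.5393, 0.3458, 0.1676]
tcp_rot: [-179.9, -0.1, 0.1]
contact_force: [-1.2, 0.0, 7.8]
finger_gap: -0.001
gripper_force: 3.9
```

carry_out --commands '[0, 0.003, 0.01, 0, 0, 0, -1, 0, 0.004, 0.01, 0, 0, 0, -1, 0, 0.002, 0.006, 0, 0, 0, -1, 0, 0, 0, 0, 0, 0, -1]'

```text
clock: 7.25
tcp_pos: [0.5396, 0.3373, 0.1415]
tcp_rot: [-179.8, -0.1, 0.0]
contact_force: [-0.4, 4.6, 8.0]
finger_gap: -0.003
gripper_force: 3.8
```

Nearly there; I'll press on to the stop.

carry_out --commands '[0, 0.001, 0.005, 0, 0, 0, -1, 0, 0, 0.004, 0, 0, 0, -1, 0, 0, 0, 0, 0, 0, -1]'

```text
clock: 7.55
tcp_pos: [0.5398, 0.3358, 0.1361]
tcp_rot: [-179.9, -0.1, 0.1]
contact_force: [-5.5, -1.4, 16.7]
finger_gap: 0.004
gripper_force: 8.6
```

carry_out --commands '[0, 0, 0.004, 0, 0, 0, -1, 0, 0, 0, 0, 0, 0, -1, 0, 0, 0, 0, 0, 0, -1]'

```text
clock: 7.85
tcp_pos: [0.5399, 0.3357, 0.1355]
tcp_rot: [-180.0, -0.1, 0.1]
contact_force: [-11.8, -3.5, 28.3]
finger_gap: -0.001
gripper_force: 14.8
```

```bash
python3 - <<'E'
from seg import *
s=arm.snapshot("wrist")
m,p=seg(s,[(0,140,60),(8,255,255)],(0,0,640,400),(.05,.3));print(len(p), rect(p), np.percentile(p[:,2],[2,50,90,98]))
E
```

```text
2375 (array([538.1, 336.8]), array([88.6, 20.7]), 1.0) [0.11340424 0.11975852 0.12168654 0.12241375]
```

carry_out --commands '[0, -0.004, -0.04, 0, 0, 0, -1, 0, -0.004, -0.045, 0, 0, 0, -1, 0, -0.004, -0.045, 0, 0, 0, -1, 0, 0, -0.045, 0, 0, 0, -1, 0, 0, -0.02, 0, 0, 0, -1]'

```text
clock: 8.4
tcp_pos: [0.5397, 0.3469, 0.3273]
tcp_rot: [-180.0, -0.3, 0.1]
contact_force: [0.7, -0.2, 0.8]
finger_gap: 0.0
gripper_force: 0.0
```

carry_out --commands '[-0.021, 0.045, 0, 0, 0, 0, 1, -0.021, 0.045, 0, 0, 0, 0, 1, -0.021, 0.045, 0, 0, 0, 0, 1, -0.021, 0.045, 0, 0, 0, 0, 1, 0, 0.01, 0, 0, 0, -0.14, 1]'

```text
clock: 8.9
tcp_pos: [0.4522, 0.1534, 0.3207]
tcp_rot: [179.9, 0.2, 8.1]
contact_force: [-0.1, 0.6, 0.1]
finger_gap: 0.848
gripper_force: 0.0
```

carry_out --commands '[0, 0, 0, 0, 0, -0.15, 1, 0, 0, 0, 0, 0, -0.15, 1, 0, 0, 0, 0, 0, -0.15, 1, 0, 0, 0, 0, 0, -0.15, 1, 0, 0, 0, 0, 0, -0.15, 1]'

```text
clock: 9.4
tcp_pos: [0.4543, 0.1562, 0.321]
tcp_rot: [-179.9, 0.2, 51.4]
contact_force: [-0.9, 0.2, 0.7]
finger_gap: 1.0
gripper_force: 0.0
```

carry_out --commands '[0, 0, 0, 0, 0, -0.15, 1, 0, 0, 0, 0, 0, -0.15, 1, 0, 0, 0, 0, 0, -0.15, 1, 0, 0, 0, 0, 0, -0.15, 1, 0, 0, 0, 0, 0, -0.15, 1]'

```text
clock: 9.9
tcp_pos: [0.4543, 0.1562, 0.321]
tcp_rot: [-179.8, 0.1, 94.4]
contact_force: [-0.1, -0.4, -0.7]
finger_gap: 1.002
gripper_force: 0.0
```

carry_out --commands '[0, 0, 0, 0, 0, -0.15, 1, 0, 0, 0, 0, 0, -0.15, 1, 0, 0, 0, 0, 0, -0.15, 1, 0, 0, 0, 0, 0, -0.15, 1, 0, 0, 0, 0, 0, -0.15, 1]'

```text
clock: 10.4
tcp_pos: [0.4542, 0.1562, 0.321]
tcp_rot: [-179.8, -0.1, 137.3]
contact_force: [-0.2, 0.1, 0.3]
finger_gap: 0.999
gripper_force: 0.0
```

carry_out --commands '[0, 0, 0, 0, 0, -0.15, 1, 0, 0, 0, 0, 0, -0.15, 1, 0, 0, 0, 0, 0, -0.15, 1, 0, 0, 0, 0, 0, -0.15, 1, 0, 0, 0, 0, 0, -0.15, 1]'

```text
clock: 10.9
tcp_pos: [0.4542, 0.1562, 0.321]
tcp_rot: [-179.9, -0.2, -179.7]
contact_force: [-0.7, -1.2, -0.2]
finger_gap: 0.999
gripper_force: 0.0
```

```bash
python3 - <<'E'
from seg import *
s=arm.snapshot("wrist");pickle.dump(s,open("w4.pkl","wb"));cv2.imwrite("pics/w4.png",s["color"][...,::-1])
print([(round(o["conf"],2),[round(float(q)) for q in o["box"]]) for o in arm.look_for("wrist","tile")])
st=arm.read_state();print(st["tcp_pos"],st["tcp_rot"],st["clock"],st["joints"])
m,p=seg(s,[(0,0,150),(179,60,255)],(0,0,640,400),(.045,.065));print("tile",len(p), rect(p),np.median(p,0))
E
```

```text
[(0.78, [312, 194, 39, 92]), (0.63, [395, 284, 11, 16]), (0.56, [612, 167, 54, 69])]
[0.45434031 0.1563298  0.32110741] [-1.79909290e+02 -1.67936989e-01  1.79932455e+02] 11.0 [ 6.90008021e+00 -1.17353354e+01  1.11524071e+02 -7.06594627e-02
  8.03889722e+01 -8.30206020e+01]
tile 2565 (array([485.4, 156.8]), array([ 50.1, 126.8]), 180.0) [0.47157171 0.15787305 0.05461138]
```

View pics/w4.png

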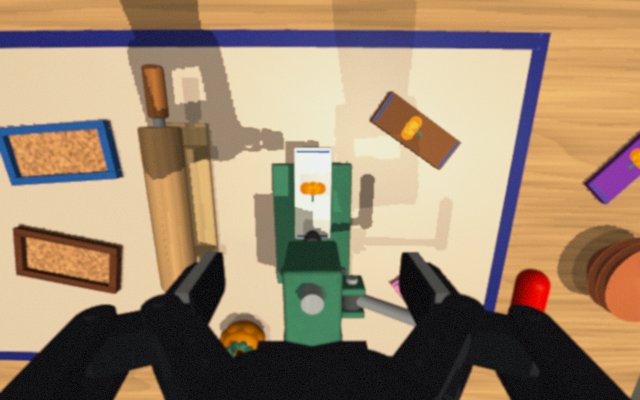

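The view shows the white tile at px (312,190) on the anvil with its free end towards the robot, the lever back up with its red end at (530,290), and the fingers spread either side. Going down to grip at (0.450, 0.157).

carry_out --commands '[0.002, 0, 0.045, 0, 0, 0, 1, 0.002, 0, 0.045, 0, 0, 0, 1, 0, 0, 0.045, 0, 0, 0, 1, 0, 0, 0.045, 0, 0, 0, 1, 0, 0, 0.03, 0, 0, 0, 1]'

```text
clock: 11.5
tcp_pos: [0.4483, 0.1562, 0.1084]
tcp_rot: [-179.9, -0.3, 179.8]
contact_force: [0.5, -0.5, 0.1]
finger_gap: 0.998
gripper_force: 0.0
```

carry_out --commands '[0, 0, 0.03, 0, 0, 0, 1, 0, 0, 0.025, 0, 0, 0, 1, 0, 0, 0.013, 0, 0, 0, 1, 0, 0, 0, 0, 0, 0, 1]'

```text
clock: 11.9
tcp_pos: [0.4491, 0.1564, 0.0422]
tcp_rot: [-179.9, -0.3, 179.9]
contact_force: [-0.4, -0.1, 0.9]
finger_gap: 1.006
gripper_force: 0.0
```

```bash
python3 - <<'E'
from seg import *
s=arm.snapshot("wrist");pickle.dump(s,open("w5.pkl","wb"));cv2.imwrite("pics/w5.png",s["color"][...,::-1])
m,p=seg(s,[(0,0,120),(179,60,255)],(0,0,640,400),(.047,.065));print("tile",len(p), rect(p),np.median(p,0))
ys=[(x,np.percentile(p[abs(p[:,0]-x)<.004,1],[1,99]).round(4).tolist()) for x in (.43,.44,.45,.46,.47,.48)];print(ys,p[:,0].min())
E
```

```text
tile 10323 (array([450.7, 156.8]), array([98.3, 58.3]), 89.3) [0.44619158 0.15750563 0.05457133]
[(0.43, [0.1327, 0.1813]), (0.44, [0.1334, 0.1813]), (0.45, [0.1333, 0.1813]), (0.46, [0.1335, 0.1812]), (0.47, [0.1328, 0.1817]), (0.48, [0.1323, 0.1816])] 0.4217001914909203
```

View pics/w5.png

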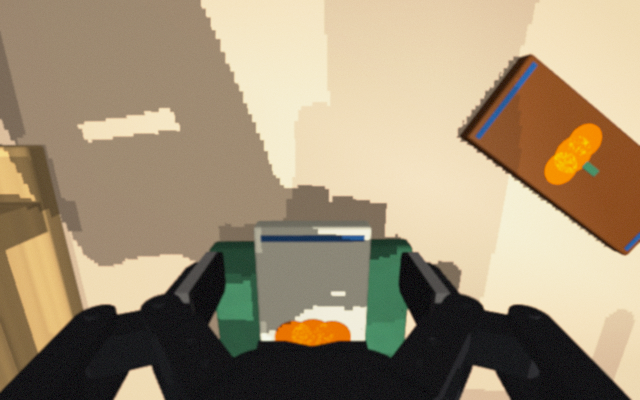

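The tile (px 315,280) lies centred between the pads, square to them. Its free end is at x = 0.4217, so its centre is at 0.4867. Closing.

carry_out --commands '[0, 0.001, 0, 0, 0, 0, -1, 0, 0, 0, 0, 0, 0, -1, 0, 0, 0, 0, 0, 0, -1, 0, 0, 0, 0, 0, 0, -1, 0, 0, 0, 0, 0, 0, -1]'

```text
clock: 12.45
tcp_pos: [0.4521, 0.158, 0.0461]
tcp_rot: [180.0, 0.1, 180.0]
contact_force: [-2.3, -0.3, 5.3]
finger_gap: 0.569
gripper_force: 61.0
```

carry_out --commands '[0, 0, 0, 0, 0, 0, -1, 0, 0, -0.003, 0, 0, 0, -1, 0, 0, -0.003, 0, 0, 0, -1, 0, 0, 0, 0, 0, 0, -1]'

```text
clock: 12.85
tcp_pos: [0.4511, 0.1579, 0.0508]
tcp_rot: [180.0, 0.0, 180.0]
contact_force: [1.0, 0.6, -1.1]
finger_gap: 0.574
gripper_force: 61.8
```

carry_out --commands '[0.011, 0, 0, 0, 0, 0, -1, 0.011, 0, 0, 0, 0, 0, -1, 0.011, 0, 0, 0, 0, 0, -1, 0.012, 0, 0, 0, 0, 0, -1, 0, 0, 0, 0, 0, 0, -1]'

```text
clock: 13.35
tcp_pos: [0.4034, 0.1579, 0.0496]
tcp_rot: [-180.0, -0.1, 180.0]
contact_force: [0.6, 0.8, -0.8]
finger_gap: 0.574
gripper_force: 61.9
```

```bash
python3 - <<'E'
from seg import *
st=arm.read_state();print(st["tcp_pos"],st["tcp_rot"],st["clock"],st["joints"])
s=arm.snapshot("wrist")
m,p=seg(s,[(0,0,120),(179,60,255)],(0,0,640,400),(.05,.075));print("tile",len(p),p[:,0].min(),np.median(p,0))
E
```

```text
[0.4033608  0.15786943 0.04958326] [-1.79982320e+02 -1.40811398e-01  1.79991143e+02] 13.35 [ 7.90322829e+00  1.30287204e+00  1.30685560e+02  2.51191528e-03
  4.81534730e+01 -8.20896150e+01]
tile 10374 0.37319350876625895 [0.39823738 0.1589175  0.0579475 ]
```

carry_out --commands '[0, 0, -0.03, 0, 0, 0, -1, 0, 0, -0.03, 0, 0, 0, -1, 0, 0, -0.03, 0, 0, 0, -1, 0, 0, -0.03, 0, 0, 0, -1, 0, 0, -0.03, 0, 0, 0, -1]'

```text
clock: 13.9
tcp_pos: [0.4062, 0.1579, 0.2019]
tcp_rot: [180.0, 0.1, 179.9]
contact_force: [0.4, -0.4, -0.7]
finger_gap: 0.572
gripper_force: 62.5
```

carry_out --commands '[-0.0135, -0.0345, 0, 0, 0, 0, -1, -0.0135, -0.0345, 0, 0, 0, 0, -1, -0.0135, -0.035, 0, 0, 0, 0, -1, -0.0135, -0.037, 0, 0, 0, 0, -1, 0, -0.037, 0, 0, 0, 0, -1]'

```text
clock: 14.4
tcp_pos: [0.4612, -0.0219, 0.2009]
tcp_rot: [-180.0, 0.1, 180.0]
contact_force: [0.9, 0.0, -0.8]
finger_gap: 0.569
gripper_force: 65.2
```

carry_out --commands '[0, -0.037, 0, 0, 0, 0, -1, 0.006, -0.037, 0, 0, 0, 0, -1, 0.006, -0.037, 0, 0, 0, 0, -1, 0.007, -0.037, 0, 0, 0, 0, -1, 0.007, -0.019, 0, 0, 0, 0, -1]'

```text
clock: 14.9
tcp_pos: [0.4336, -0.1901, 0.2008]
tcp_rot: [-179.9, 0.1, 179.8]
contact_force: [0.4, 1.0, -0.9]
finger_gap: 0.568
gripper_force: 65.1
```

carry_out --commands '[0, 0, 0, 0, 0, 0.1, -1, 0, 0, 0, 0, 0, 0.15, -1, 0, 0, 0, 0, 0, 0.15, -1, 0, 0, 0, 0, 0, 0.15, -1, 0, 0, 0, 0, 0, 0.15, -1]'

```text
clock: 15.4
tcp_pos: [0.4339, -0.1875, 0.2005]
tcp_rot: [180.0, 0.0, 139.5]
contact_force: [0.3, 0.3, -0.2]
finger_gap: 0.569
gripper_force: 65.2
```

carry_out --commands '[0, 0, 0, 0, 0, 0.15, -1, 0, 0, 0, 0, 0, 0.15, -1, 0, 0, 0, 0, 0, 0.15, -1, 0, 0, 0, 0, 0, 0.15, -1, 0, 0, 0, 0, 0, 0.15, -1]'

```text
clock: 15.9
tcp_pos: [0.4339, -0.1874, 0.2005]
tcp_rot: [180.0, 0.0, 96.5]
contact_force: [0.5, 0.2, -1.1]
finger_gap: 0.568
gripper_force: 65.2
```

carry_out --commands '[0, 0, 0, 0, 0, 0.1, -1, 0, 0, 0, 0, 0, 0, -1, 0, 0, 0, 0, 0, 0, -1]'

```text
clock: 16.2
tcp_pos: [0.4338, -0.1873, 0.2004]
tcp_rot: [180.0, 0.0, 91.3]
contact_force: [-0.2, 0.3, -1.1]
finger_gap: 0.571
gripper_force: 65.2
```

```bash
python3 - <<'E'
from seg import *
st=arm.read_state();print(st["tcp_pos"],st["tcp_rot"],st["clock"],st["joints"],st["finger_gap"])
for c in ["wrist","scene","top"]:
    s=arm.snapshot(c);pickle.dump(s,open(c+"6.pkl","wb"));cv2.imwrite(f"pics/{c}6.png",s["color"][...,::-1])
s=pickle.load(open("wrist6.pkl","rb"))
m,p=seg(s,[(0,0,110),(179,60,255)],(0,0,640,400),(.17,.24));print("tile",len(p),rect(p),p.min(0),p.max(0))
if len(p)>9:
    A=np.c_[p[:,:2],np.ones(len(p))];print("plane",np.linalg.lstsq(A,p[:,2],rcond=None)[0])
E
```

```text
[ 0.43382988 -0.18730636  0.20043304] [1.79979632e+02 1.08492818e-02 9.12619260e+01] 16.2 [-3.56833014e+01 -7.36775027e+00  1.20506214e+02  3.88465402e-03
  6.68387372e+01 -3.69467566e+01] 0.5709380540266648
tile 11540 (array([ 434. , -189.6]), array([62.1, 68.3]), 93.3) [ 0.40223966 -0.2238798   0.19252747] [ 0.46435036 -0.15437019  0.22785276]
plane [ 0.01286029 -0.00753682  0.20166613]
```

View pics/wrist6.png

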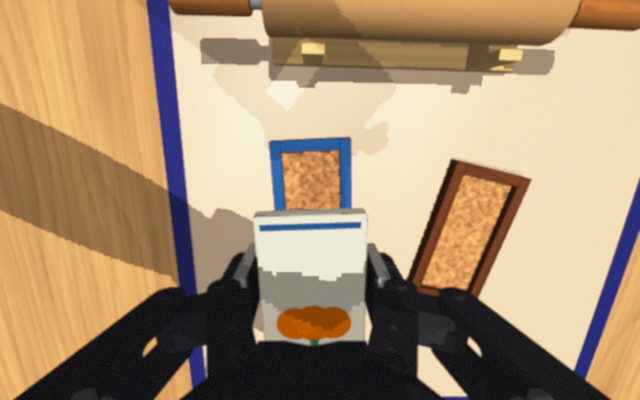

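The held tile (px 312,270) is level, with the blue frame (312,175) under it; the frame is about 3° off the tile. I'll correct the yaw, lower to about 0.08 and measure again.

carry_out --commands '[0, 0, 0.02, 0, 0, -0.047, -1, 0, 0, 0.04, 0, 0, 0, -1, 0, 0, 0.04, 0, 0, 0, -1, 0, 0, 0.02, 0, 0, 0, -1, 0, 0, 0, 0, 0, 0, -1]'

```text
clock: 16.85
tcp_pos: [0.4313, -0.1855, 0.0768]
tcp_rot: [-179.6, -0.3, 93.9]
contact_force: [-0.5, 0.3, -1.3]
finger_gap: 0.568
gripper_force: 65.1
```

```bash
python3 - <<'E'
from seg import *
st=arm.read_state();print(st["tcp_pos"],st["tcp_rot"],st["clock"])
s=arm.snapshot("wrist");pickle.dump(s,open("w7.pkl","wb"));cv2.imwrite("pics/w7.png",s["color"][...,::-1])
zt=st["tcp_pos"][2]+.0085
def sides(m,p,ylo,yhi):
    L=[]
    for y in np.arange(ylo,yhi,.004):
        q=p[abs(p[:,1]-y)<.002,0]
        if len(q)>8: L.append((y,*np.percentile(q,[1,99])))
    L=np.array(L)
    for k in (1,2):
        c=np.polyfit(L[:,0],L[:,k],1); print("  slope deg",round(np.degrees(np.arctan(c[0])),2),"x at y=-.187",round(np.polyval(c,-.187),4),"n",len(L))
m,p=seg(s,[(0,0,100),(179,60,255)],(0,0,640,400),(zt-.004,zt+.004));print("tile",len(p),p.min(0),p.max(0),"top z",np.median(p[:,2]));sides(m,p,-.185,-.16)
A=np.c_[p[:,:2],np.ones(len(p))];print("plane",np.linalg.lstsq(A,p[:,2],rcond=None)[0].round(4))
m,p=seg(s,[(95,110,30),(125,255,255)],(0,0,640,400),(.010,.025));print("frame",len(p),p.min(0),p.max(0),np.median(p[:,2]));sides(m,p,-.17,-.145)
t=pickle.load(open("scene6.pkl","rb"))
m,p=seg(t,[(95,90,30),(130,255,255)],(200,205,256,250),(.0,.03));print(len(p))
E
```

```text
[ 0.43125014 -0.18545337  0.07684777] [-179.64246752   -0.29589118   93.87279812] 16.85
tile 11133 [ 0.40013799 -0.22190059  0.08134836] [ 0.46057687 -0.15180601  0.08930947] top z 0.08525209068840922
  slope deg -4.71 x at y=-.187 0.406 n 7
  slope deg -4.16 x at y=-.187 0.4559 n 7
plane [-0.005   0.0104  0.0892]
frame 4180 [ 0.38843887 -0.27949048  0.01125182] [ 0.48089997 -0.13605528  0.02017833] 0.017544165062035294
  slope deg -2.5 x at y=-.187 0.3912 n 7
  slope deg -4.64 x at y=-.187 0.4755 n 7
268
```

View pics/w7.png

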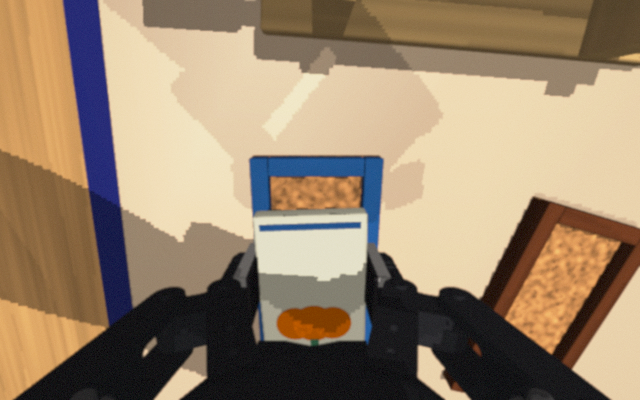

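The tile (px 312,270) sits inside the frame outline (sides at px 250 and 382). It needs about 2.5 mm in both x and -y, then 44 mm down.

carry_out --commands '[-0.0025, 0.0025, 0.014, 0, 0, 0, -1, 0, 0, 0.014, 0, 0, 0, -1, 0, 0, 0.01, 0, 0, 0, -1, 0, 0, 0.006, 0, 0, 0, -1, 0, 0, 0, 0, 0, 0, -1]'

```text
clock: 17.4
tcp_pos: [0.4364, -0.1895, 0.0364]
tcp_rot: [-180.0, -0.0, 93.8]
contact_force: [0.2, 0.9, -1.2]
finger_gap: 0.568
gripper_force: 65.1
```

```bash
python3 - <<'E'
from seg import *
st=arm.read_state();print(st["tcp_pos"],st["tcp_rot"],st["clock"],st["contact_force"])
s=arm.snapshot("wrist");cv2.imwrite("pics/w8.png",s["color"][...,::-1])
zt=st["tcp_pos"][2]+.0085
m,p=seg(s,[(0,0,100),(179,60,255)],(0,0,640,400),(zt-.004,zt+.004));print("tile",p.min(0),p.max(0),"top z",np.median(p[:,2]))
q=p[abs(p[:,1]+.175)<.003,0];print("tile x at -.175",np.percentile(q,[1,99]))
m,p=seg(s,[(95,110,30),(125,255,255)],(240,60,400,400),(.010,.024));print("frame",p.max(0))
q=p[abs(p[:,1]+.16)<.003,0];print("frame x at -.16",np.percentile(q,[1,99]))
t=arm.snapshot("scene");m,p=seg(t,[(0,150,80),(8,255,255)],(340,125,400,230),(.05,.3));print("red z",np.median(p,0))
E
```

```text
[ 0.43635623 -0.18947935  0.03636129] [-1.79987857e+02 -9.54512706e-03  9.38471737e+01] 17.4 [ 0.20756023  0.85732576 -1.19072051]
tile [ 0.4054332  -0.22663535  0.04087127] [ 0.4656753 -0.1557636  0.0486821] top z 0.04475909301364492
tile x at -.175 [0.41037084 0.46365558]
frame [ 0.47542361 -0.13593233  0.01995417]
frame x at -.16 [0.39724547 0.47375738]
red z [0.53939944 0.32006235 0.26321581]
```

View pics/w8.png

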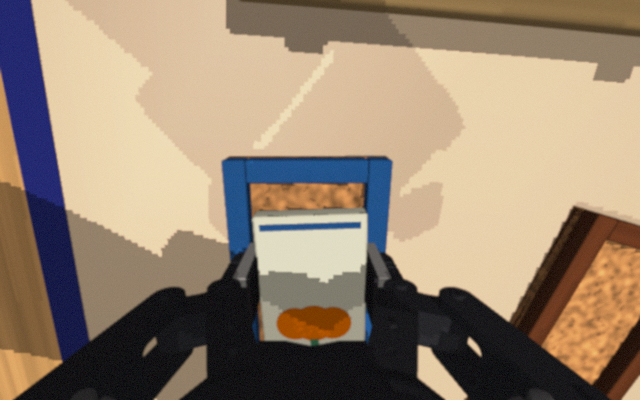

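carry_out --commands '[0, -0.0025, 0.002, 0, 0, 0, -1, 0, 0, 0.002, 0, 0, 0, -1, 0, 0, 0, 0, 0, 0, -1, 0, 0, 0, 0, 0, 0, -1]'

```text
clock: 17.9
tcp_pos: [0.4338, -0.1896, 0.0324]
tcp_rot: [180.0, -0.0, 93.8]
contact_force: [0.0, 0.8, -0.1]
finger_gap: 0.572
gripper_force: 65.1
```

```bash
python3 - <<'E'
from seg import *
st=arm.read_state();print(st["tcp_pos"],st["tcp_rot"],st["contact_force"])
s=arm.snapshot("wrist");zt=st["tcp_pos"][2]+.0085
m,p=seg(s,[(0,0,100),(179,60,255)],(0,0,640,400),(zt-.004,zt+.004));print("top z",np.median(p[:,2]),p.max(0))
print(arm.finish_job())
E
```

```text
[ 0.43381259 -0.18963401  0.03235813] [ 1.79999316e+02 -1.18087825e-03  9.38347847e+01] [ 0.0155564   0.84283703 -0.13070949]
top z 0.040735706078618227 [ 0.46296733 -0.15568742  0.04475782]
the job is handed in; nothing more can be done
None
```

I've handed the job in, without a verdict shown: the lever was pushed to its stop (second push; the first slid off the handle) and came back up, and by my measurements the tile is now held level about 13 mm above the blue frame's rim, centred and lined up to within a few millimetres, with no frame contact seen in the force readings and nothing else knowingly touched.

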